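Hold the ball tray over the code reader

ROBOT

A 6-joint arm with a two-finger parallel gripper is mounted at the origin on the work surface. World frame = base frame: x ahead of the robot, y to its left, z up, the work surface at z = 0. Lengths are in mm, angles in rad, forces in N, time in s.
With the tool pointing down it reaches from about 350 to 875 mm from the base axis. Payload 4.2 kg.
Tool frame: the origin (TCP) lies midway between the tips of the shut fingers; the grasp point (between the pads) lies 19 mm behind it; z points along the fingers, y is the line along which they close (so a half turn about z gives the same grasp; the last joint's range is limited). The gripper opens to 85 mm and grips with 20 to 120 N. Pads are 22 mm wide; open, the fingers measure 114 mm over their backs; the gripper's body (76 mm by 85 mm) begins 54 mm behind the grasp point. The pads swing forward as they close: fully open they stand 13 mm farther back than shut.
Start: joints at [-1.029, 0.385, 0.008, 0, -1.194, -0.259], TCP at [174.42, -600.147, 231.312] pointing down, gripper open.
Joint ranges: [-3.14, 3.14], [-1.21, 2.06], [-1.07, 1.41], [-3.16, 2.05], [-2.99, -0.16], [-3.1, 3.1]. Speed limits (rad/s): [2.79, 2.79, 3.14, 3.14, 3.14, 3.14].

INTERFACE

Orientations are given as a unit quaternion [x, y, z, w].
In Python, from bench import read_state, get_image, job_done gives the robot as it stands.
- The arm moves only by the tool servo_tool, never from a script. Its arguments are lists of equal length, an entry for each row: "rotation": the turn, a rotation vector about the world's x, y, z scaled (see below), a list of three; "slide": the shift along the world's x, y, z scaled (see below), a list of three; "grip": the opening, from -1 (shut) to 1 (fully open). In form: {"rotation": [[rx, ry, rz], ...], "slide": [[tx, ty, tz], ...], "grip": [grip, ...]}. A call has 1 to 8 rows; each row is the pose to reach, as a shift and turn from the pose commanded when the call began, turning the shorter way round; what a row does not reach only later rows make up. The controller multiplies each number of a shift by 0.2 m and each number of a turn by 360 degrees. A row lasts 1/8 s, in which the tool goes at most 62.5 mm and 10.7 degrees, less where a joint would pass 70% of its speed; a pose out of reach is approached as far as the arm can. A call with a number of a shift or a turn outside -1 to 1 is refused whole. A call with a gripper value outside its range is refused whole. The fingers move at their own pace and stop on an object; the grip force is fixed at half the most. Time passes only in rows, so rows that repeat a pose let the fingers close. It gives the time, the measured TCP pose, the force, the opening and the grip force at its end, in the units of the state.
- read_state(): the state, without advancing time (a new reading comes with each control period).
- get_image(name): name is "side" or "top"; returns a dict with "image" (420x560x3 uint8, red, green, blue), "depth" (420x560 float32, mm along the optical axis (not along the pixel's ray), 0 where there is no reading), "camera_matrix" (3x3 intrinsics, pixels), "k1" (the pictures are not rectified: a ray, as slopes to the right and down, at radius r is drawn at 1 + k1 r^2 times it, then the intrinsics apply), "rvec" (rotation vector, rad) and "tvec" (3), from world to camera coordinates, as OpenCV has them. Camera axes: x right, y down, z forward; pixel columns grow to the right and rows downward; lengths in mm; the calibration is good to about 2 mm. A picture is of the moment at which its call begins.
- job_done(): hands the job in; it is judged then, once.
The state is a dict: "clock": time; "joints": joint angles; "joint_vel": joint speeds; "joint_efforts": joint torques, N m; "position": TCP position; "ee_rot": TCP orientation; "contact_force": force on the tool from outside, world axes, zero at the start; "wrist_torque": the same for the moment, N m; "gripper_width": finger opening in mm; "grasp_force": force on a finger pad.
Only numpy, scipy, OpenCV 4.12 (cv2) and the standard library are available. Lean on these libraries where they do the work, as an engineer would, in place of code of your own. Each camera call takes 0.05 s, during which the arm holds its last target. There are 200 camera calls.

TASK

The amber jar is standing in the way on the window of the code reader: set it down upright in the empty shallow bin and let go of it. Then pick up the ball tray by its handle and bring it over to the reader, keeping it level enough that the loose steel ball never leaves its pocket, and finish while still holding the tray level and still about 40 mm above the reader's window, pocket centred over the window, touching nothing but your gripper. Do not disturb the tube rack, the pot and the slide box.

Things in the scene. Friction and masses are not known exactly. Their poses are not given: they have to be found in the camera images.
- tray: ball tray: white plastic plate 150 (its x) x 90 (y) x 10 mm, 0.19 to 0.35 kg, on the bench, turned up to 0.6 rad. Origin: centre of its underside, z up. Posts at x = -62 and +62 mm, 10 mm thick in x, carry an aluminium handle bar along x over the pocket
- tray_grip (a point): the middle of the handle bar, 69 mm above the tray's underside and over its centre of mass, same axes as the tray. The bar is 12 mm wide (y), 18 mm tall, 60 to 78 mm above the underside, free for 114 mm between the posts: grip it here, across y
- tray_pocket (a point): a point on the axis of the tray's round pocket (in the middle of the plate, 44 mm across, 3 mm deep, flat floor), 20 mm above the underside: where the centre of the ball is when it lies in the middle of the pocket
- ball_center (a point): centre of the loose steel ball, 26 mm in diameter, 72 g, free to roll about in the pocket (its centre can go up to 14 mm off the pocket's axis); it climbs out over the rim if the tray tips too far or is jerked
- reader: the code reader: a box fixed to the bench, 150 (its x) x 130 (its y) mm, white below and grey on top, 60 mm tall, flat top with a glass window. Origin at the centre of its underside, z up
- reader_window (a point): centre of the reader's square 64 mm glass window, in the middle of its top face, 60 mm above the bench; z up
- jar: amber glass jar with a white screw cap, 48 mm in diameter, 75 mm tall, 0.1 to 0.2 kg, standing on the reader's window at the start. Origin at the centre of its underside, z up along the jar
- bin: empty shallow open bin of grey plastic, fixed to the bench, outside 130 x 130 x 26 mm, walls and floor 4 mm thick. Origin at the centre of its underside, z up
- rack: bystander: white tube rack with short tubes, 90 x 170 mm, 63 mm tall with the tubes, origin at the centre of its underside
- pot: bystander: small clear pot with a black cap, 42 mm in diameter, 50 mm tall, origin at the centre of its underside
- slide_box: bystander: cardboard slide box 80 x 110 x 30 mm, origin at the centre of its underside
There are look-alikes about, which are no part of the job. What is shaped like the tray but blue is not meant. Leave any green look-alike of the reader alone.

How it is judged:
By the outcome, as a careful person would: the job done as asked, in the order asked, and still so for the second after the job is handed in, while the arm keeps its last pose, push and grip.
It also fails if it takes over 61 s, if anything falls off the work surface, if the arm or the gripper's body presses on something with over 40 N, if the wrist force passes 120 N, or if a joint passes its speed limit or range.

## Working session

There is one attempt and no reset: what is moved stays moved. The work goes in short steps, Python scripts to look and compute and a tool call to move; the robot and the scene stay as the last step left them, time stands still between calls to the robot, and variables do not carry over. Pictures are saved under pics/ and viewed, at most 10 in all, crops included, and the job is handed in when it is done.

Besides the shell and the picture viewer there is one more tool, called after "Call:" in YAML: its name, and indented under it one key for each argument. servo_tool: Moves the arm, as the interface text tells. Shifts and turns lie within -1 to 1; 1 stands for 0.2 m of shift or 360 degrees of turn. Its arguments: {"type":"object","properties":{"rotation":{"type":"array","items":{"type":"array","items":{"type":"number","minimum":-1,"maximum":1}}},"slide":{"type":"array","items":{"type":"array","items":{"type":"number","minimum":-1,"maximum":1}}},"grip":{"type":"array","items":{"type":"number"}}},"required":["rotation","slide","grip"]}

```bash
mkdir -p pics
cat > h.py <<'E'
import numpy as np, cv2
from bench import read_state,get_image,job_done
def grab(n,fn=None):
    d=get_image(n)
    np.savez(f'{n}.npz',**{k:np.array(v) for k,v in d.items()})
    if fn: cv2.imwrite('pics/'+fn,d['image'][:,:,::-1])
    return d
def cloud(d):
    K=np.array(d['camera_matrix'],float);k1=float(d['k1'])
    h,w=d['depth'].shape
    u,v=np.meshgrid(np.arange(w),np.arange(h))
    p=np.stack([u,v],-1).reshape(-1,1,2).astype(np.float64)
    q=cv2.undistortPoints(p,K,np.array([k1,0,0,0,0.])).reshape(h,w,2)
    R=cv2.Rodrigues(np.array(d['rvec'],float))[0];t=np.array(d['tvec'],float).ravel()
    c=np.dstack([q[...,0],q[...,1],np.ones((h,w))])*d['depth'][...,None]
    return (c-t)@R
E
python3 - <<'E'
from h import *
a=grab('top','top0.png');b=grab('side','side0.png')
print(read_state())
E
```

```text
{'clock': 0.1, 'joints': array([-1.02944104e+00,  3.85487894e-01,  6.76576645e-03, -4.29874133e-04,
       -1.19400030e+00, -2.58587546e-01]), 'joint_vel': array([ 5.17166677e-04, -8.28466997e-04,  3.16530741e-03,  3.23098690e-04,
        8.22219873e-05,  1.03436684e-03]), 'joint_efforts': array([ 1.34058282e-04, -3.93320632e+01,  1.88929510e+01,  4.19793829e+00,
       -2.59421889e-03,  1.22031452e-05]), 'position': array([ 174.24747874, -599.67830804,  230.32804406]), 'ee_rot': array([-1.40834758e-01,  9.90032627e-01,  9.64830554e-04, -1.90989071e-04]), 'contact_force': array([-0.66590665, -0.28830483,  0.34469705]), 'wrist_torque': array([ 0.02829817, -0.00786038, -0.02517469]), 'grasp_force': 0.0, 'gripper_width': 85.48176900317203}
```

View pics/top0.png

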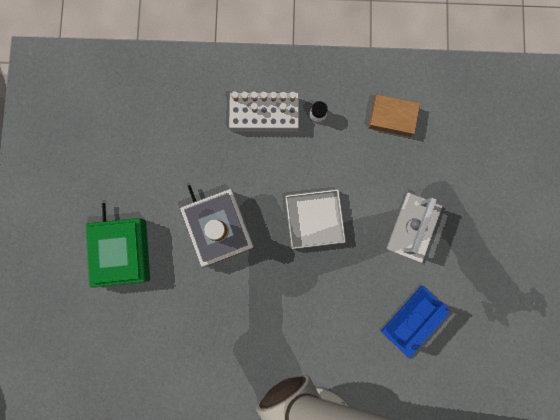

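View pics/side0.png

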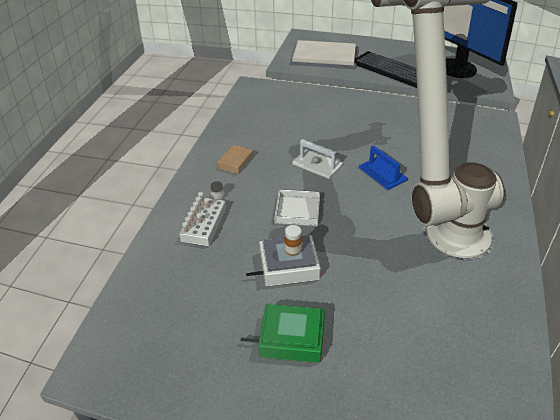

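The top view shows the reader at about (216,229) with the jar on it, the bin at (316,219), the white tray at (416,227) with its bar running (435,202)-(418,250). The blue and green look-alikes are clear of these. Next I measure with depth.

```bash
cat > m.py <<'E'
from h import *
d=dict(np.load('top.npz'));P=cloud(d);s=dict(np.load('side.npz'));S=cloud(s)
def box(n,P,r,z0,z1):
    u0,v0,u1,v1=r;Q=P[v0:v1,u0:u1].reshape(-1,3);Q=Q[(Q[:,2]>z0)&(Q[:,2]<z1)&(abs(Q[:,0])<1500)]
    if len(Q)<5: print(n,len(Q));return
    c,wh,a=cv2.minAreaRect(Q[:,:2].astype(np.float32))
    print(n,len(Q),'rect',np.round(c,1),np.round(wh,1),round(a,1),'zmed',np.round(np.median(Q[:,2]),1),'mean',Q.mean(0).round(1))
E
cat > m1.py <<'E'
from m import *
R=(172,180,262,275);B=(278,180,355,258);T=(375,180,460,275)
box('bench',P,(330,290,370,340),-20,20)
box('jar',P,R,120,150);box('reader',P,R,52,68)
box('bin',P,B,18,34);box('binfloor',P,B,1,9)
box('bar',P,T,70,90);box('plate',P,T,5,15);box('ball',P,T,25,50)
box('S jar',S,(278,220,310,262),125,150);box('S reader',S,(250,225,330,290),52,68);box('S bin',S,(265,180,330,232),18,34)
box('S bar',S,(285,130,350,185),70,90);box('S plate',S,(285,130,350,185),5,15)
E
python3 m1.py
```

```text
bench 1989 rect [272.8 -80.8] [117.9  95.9] 1.2 zmed -0.4 mean [272.6 -80.6  -0.4]
jar 323 rect [460.8 236.9] [41.  42.7] 2.4 zmed 134.8 mean [461.  236.2 134.7]
reader 2323 rect [470.5 244.6] [146.  124.3] 23.1 zmed 60.0 mean [471.6 243.9  59.8]
bin 392 rect [500.7  10.3] [130.3 130.2] 8.7 zmed 25.2 mean [502.6   8.4  25.1]
binfloor 3196 rect [503.6   4.7] [190.6 189.2] 1.7 zmed 3.5 mean [501.7   8.9   3.7]
bar 357 rect [ 488.4 -235.2] [ 13.3 134. ] 70.2 zmed 77.7 mean [ 488.2 -234.2   77.3]
plate 1706 rect [ 494.8 -237.6] [219.9 194.5] 7.5 zmed 9.7 mean [ 487.4 -229.8    9.6]
ball 105 rect [ 490.6 -229.6] [ 20.2 135. ] 69.6 zmed 30.7 mean [ 492.1 -231.2   32.3]
S jar 190 rect [459.2 237.5] [44.5 40. ] 61.7 zmed 135.1 mean [458.9 240.7 134.3]
S reader 1281 rect [468.6 248.1] [147.5 127.4] 23.0 zmed 60.5 mean [470.4 257.2  60.1]
S bin 319 rect [498.   12.2] [130.3 143.5] 8.7 zmed 24.5 mean [499.3  13.   24.3]
S bar 162 rect [ 491.1 -234.3] [ 22.5 138.7] 69.5 zmed 77.8 mean [ 489.  -232.8   77.5]
S plate 788 rect [ 496.  -280.1] [226.1 324.6] 14.1 zmed 9.6 mean [ 491.8 -237.6    9.5]
```

Call:
servo_tool:
  rotation:
    - [0, 0, -0.005]
    - [0, 0, -0.01]
    - [0, 0, -0.015]
    - [0, 0, -0.021]
    - [0, 0, -0.021]
    - [0, 0, -0.021]
  slide:
    - [0.15, 0.15, 0]
    - [0.4, 0.4, 0]
    - [0.65, 0.65, 0]
    - [0.85, 0.85, 0]
    - [1, 1, 0]
    - [1, 1, 0]
  grip: [1, 1, 1, 1, 1, 1]

```text
clock: 0.85
position: [376.5, -397.7, 231.0]
ee_rot: [-0.078, 0.997, 0.0, -0.0]
contact_force: [0.6, -0.9, 0.4]
gripper_width: 85.4
grasp_force: 0.0
```

Call:
servo_tool:
  rotation:
    - [0, 0, 0]
    - [0, 0, 0]
    - [0, 0, 0]
    - [0, 0, 0]
    - [0, 0, 0]
  slide:
    - [0.1, 0.2, 0]
    - [0.2, 0.45, 0]
    - [0.3, 0.7, 0]
    - [0.4, 0.9, 0]
    - [0.43, 1, 0]
  grip: [1, 1, 1, 1, 1]

```text
clock: 1.48
position: [460.8, -199.0, 231.1]
ee_rot: [-0.076, 0.997, 0.0, -0.0]
contact_force: [1.1, 0.8, 0.9]
gripper_width: 85.2
grasp_force: 0.0
```

Call:
servo_tool:
  rotation:
    - [0, 0, 0]
    - [0, 0, 0]
    - [0, 0, 0]
    - [0, 0, 0]
    - [0, 0, 0]
  slide:
    - [0, 0.2, 0]
    - [0, 0.4, 0]
    - [0, 0.6, 0]
    - [0, 0.8, 0]
    - [0, 1, 0]
  grip: [1, 1, 1, 1, 1]

```text
clock: 2.1
position: [460.0, 0.3, 231.1]
ee_rot: [-0.075, 0.997, -0.0, -0.0]
contact_force: [1.2, 0.2, -0.1]
gripper_width: 85.5
grasp_force: 0.0
```

Call:
servo_tool:
  rotation:
    - [0, 0, 0]
    - [0, 0, 0]
    - [0, 0, 0]
    - [0, 0, 0]
    - [0, 0, 0]
  slide:
    - [0, 0.2, 0]
    - [0, 0.4, 0]
    - [0, 0.6, 0]
    - [0, 0.8, 0]
    - [0, 1, 0]
  grip: [1, 1, 1, 1, 1]

```text
clock: 2.72
position: [460.4, 200.3, 231.1]
ee_rot: [-0.075, 0.997, -0.0, -0.0]
contact_force: [0.3, 0.2, -0.5]
gripper_width: 85.4
grasp_force: 0.0
```

Call:
servo_tool:
  rotation:
    - [0, 0, 0]
    - [0, 0, 0]
    - [0, 0, 0]
    - [0, 0, 0]
  slide:
    - [0, 0.08, 0]
    - [0, 0.16, 0]
    - [0, 0.185, -0.1]
    - [0, 0.185, -0.15]
  grip: [1, 1, 1, 1]

```text
clock: 3.22
position: [460.1, 236.2, 200.3]
ee_rot: [-0.075, 0.997, -0.001, -0.001]
contact_force: [-0.8, -1.3, 0.1]
gripper_width: 85.4
grasp_force: 0.0
```

Call:
servo_tool:
  rotation:
    - [0, 0, 0]
    - [0, 0, 0]
    - [0, 0, 0]
    - [0, 0, 0]
    - [0, 0, 0]
    - [0, 0, 0]
  slide:
    - [0, 0, -0.12]
    - [0, 0, -0.24]
    - [0, 0, -0.36]
    - [0, 0, -0.48]
    - [0, 0, -0.56]
    - [0, 0, -0.56]
  grip: [1, 1, 1, 1, 1, 1]

```text
clock: 3.98
position: [459.9, 235.6, 88.3]
ee_rot: [-0.075, 0.997, -0.001, -0.001]
contact_force: [-0.1, -0.2, -0.1]
gripper_width: 85.4
grasp_force: 0.0
```

Call:
servo_tool:
  rotation:
    - [0, 0, 0]
    - [0, 0, 0]
    - [0, 0, 0]
    - [0, 0, 0]
    - [0, 0, 0]
    - [0, 0, 0]
  slide:
    - [0, 0, 0]
    - [0, 0, 0]
    - [0, 0, 0]
    - [0, 0, 0]
    - [0, 0, 0]
    - [0, 0, 0]
  grip: [0.5, 0.2, 0, -0.3, -0.3, -0.3]

```text
clock: 4.72
position: [461.1, 237.2, 90.6]
ee_rot: [-0.076, 0.997, 0.0, 0.001]
contact_force: [-0.3, -0.9, 5.4]
gripper_width: 45.2
grasp_force: 62.0
```

Run:
```python
from h import *
d=grab('side');i=d['image'][150:310,200:360,::-1]
cv2.imwrite('pics/j1.png',cv2.resize(i,None,fx=3.5,fy=3.5))
s=read_state();print(s['position'],s['gripper_width'],s['grasp_force'],s['joints'].round(2))
```

```text
[461.14348299 237.22855725  90.67443488] 45.39295148848888 62.03431609785184 [ 0.79  0.36 -0.44  0.   -0.77 -2.21]
```

View pics/j1.png

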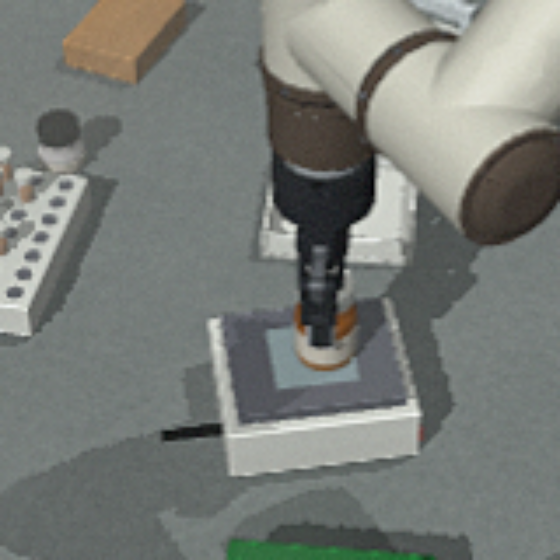

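The fingers straddle the jar and it is still upright on the window; crop (325,340). Lift.

Call:
servo_tool:
  rotation:
    - [0, 0, 0]
    - [0, 0, 0]
    - [0, 0, 0]
    - [0, 0, 0]
    - [0, 0, 0]
    - [0, 0, 0]
    - [0, 0, 0]
    - [0, 0, 0]
  slide:
    - [0, 0, 0.03]
    - [0, 0, 0.08]
    - [0, 0, 0.15]
    - [0, 0, 0.23]
    - [0, 0, 0.3]
    - [0, 0, 0.36]
    - [0, 0, 0.4]
    - [0, 0, 0.4]
  grip: [-0.3, -0.3, -0.3, -0.3, -0.3, -0.3, -0.3, -0.3]

```text
clock: 5.78
position: [460.6, 237.0, 169.9]
ee_rot: [-0.075, 0.997, 0.0, 0.0]
contact_force: [-0.1, 0.9, -1.9]
gripper_width: 45.6
grasp_force: 61.7
```

Run:
```python
from h import *
d=grab('side');i=d['image'][150:310,200:360,::-1]
cv2.imwrite('pics/j2.png',cv2.resize(i,None,fx=3.5,fy=3.5))
C=cloud(d)
s=read_state();print(s['position'],s['gripper_width'],s['grasp_force'],s['contact_force'])
```

```text
[460.27164914 236.80436887 169.24600317] 45.50813304450041 61.6919012228027 [ 0.30981545 -0.60630845 -1.10795832]
```

View pics/j2.png

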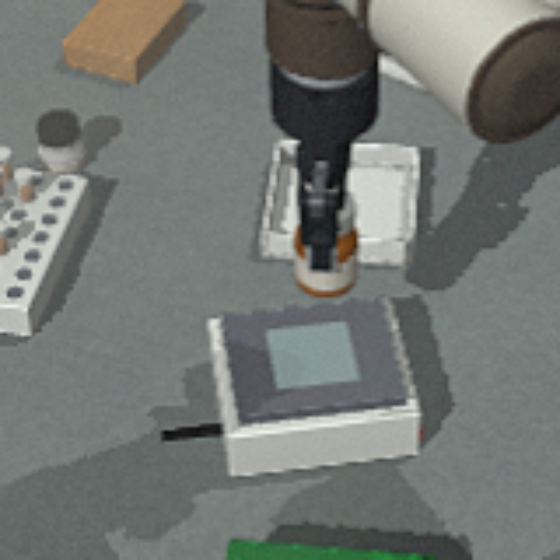

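The jar hangs upright in the grip, clear of the window. Moving to the bin.

Call:
servo_tool:
  rotation:
    - [0, 0, 0]
    - [0, 0, 0]
    - [0, 0, 0]
    - [0, 0, 0]
    - [0, 0, 0]
    - [0, 0, 0]
    - [0, 0, 0]
    - [0, 0, 0]
  slide:
    - [0.01, -0.05, 0]
    - [0.03, -0.15, 0]
    - [0.05, -0.3, 0]
    - [0.08, -0.45, 0]
    - [0.11, -0.6, 0]
    - [0.14, -0.75, 0]
    - [0.16, -0.9, 0]
    - [0.18, -1, 0]
  grip: [-0.3, -0.3, -0.3, -0.3, -0.3, -0.3, -0.3, -0.3]

```text
clock: 6.82
position: [495.9, 34.2, 169.0]
ee_rot: [-0.074, 0.997, -0.0, -0.001]
contact_force: [-0.5, 0.3, -3.1]
gripper_width: 45.2
grasp_force: 61.7
```

Call:
servo_tool:
  rotation:
    - [0, 0, 0]
    - [0, 0, 0]
    - [0, 0, 0]
    - [0, 0, 0]
    - [0, 0, 0]
    - [0, 0, 0]
    - [0, 0, 0]
    - [0, 0, 0]
  slide:
    - [0.01, -0.06, 0]
    - [0.02, -0.13, 0]
    - [0.02, -0.13, -0.05]
    - [0.02, -0.13, -0.15]
    - [0.02, -0.13, -0.27]
    - [0.02, -0.13, -0.4]
    - [0.02, -0.13, -0.5]
    - [0.02, -0.13, -0.55]
  grip: [-0.3, -0.3, -0.3, -0.3, -0.3, -0.3, -0.3, -0.3]

```text
clock: 7.82
position: [499.5, 11.1, 57.7]
ee_rot: [-0.076, 0.997, -0.0, -0.001]
contact_force: [-0.4, 0.1, -2.0]
gripper_width: 45.1
grasp_force: 61.7
```

Call:
servo_tool:
  rotation:
    - [0, 0, 0]
    - [0, 0, 0]
    - [0, 0, 0]
    - [0, 0, 0]
    - [0, 0, 0]
  slide:
    - [0, 0, -0.03]
    - [0, 0, -0.06]
    - [0, 0, -0.09]
    - [0, 0, -0.11]
    - [0, 0, -0.11]
  grip: [-0.3, -0.3, -0.3, -0.3, -0.3]

```text
clock: 8.45
position: [500.3, 10.8, 37.1]
ee_rot: [-0.075, 0.997, -0.0, -0.0]
contact_force: [0.3, 0.4, -1.8]
gripper_width: 45.4
grasp_force: 61.7
```

Run:
```python
from h import *
d=grab('side');i=d['image'][130:260,220:380,::-1]
cv2.imwrite('pics/j3.png',cv2.resize(i,None,fx=4,fy=4))
s=read_state();print(s['position'],s['gripper_width'],s['grasp_force'],s['contact_force'])
```

```text
[500.49000062  10.83003273  37.34055926] 45.18490598356731 61.69736735522747 [ 0.33090293  0.17885577 -2.06495109]
```

View pics/j3.png

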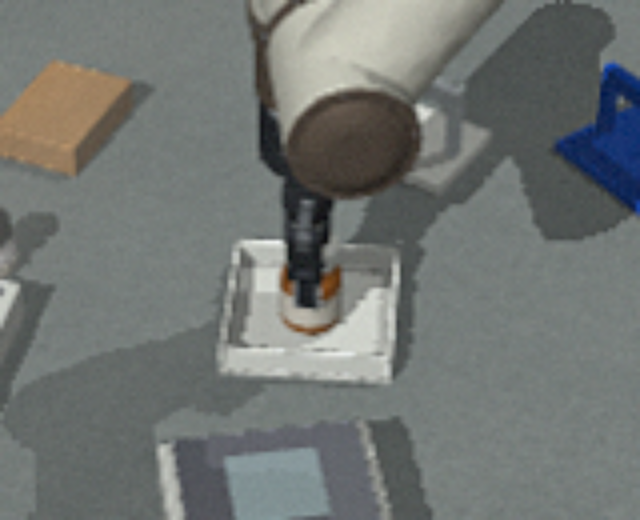

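The jar is inside the bin near its centre (310,300), a few mm above the floor. Lowering until it touches.

Call:
servo_tool:
  rotation:
    - [0, 0, 0]
    - [0, 0, 0]
    - [0, 0, 0]
  slide:
    - [0, 0, -0.005]
    - [0, 0, -0.01]
    - [0, 0, -0.01]
  grip: [-0.3, -0.3, -0.3]

```text
clock: 8.88
position: [500.4, 10.8, 35.3]
ee_rot: [-0.075, 0.997, -0.0, -0.0]
contact_force: [-0.2, 0.6, -1.8]
gripper_width: 45.3
grasp_force: 61.7
```

Call:
servo_tool:
  rotation:
    - [0, 0, 0]
    - [0, 0, 0]
    - [0, 0, 0]
  slide:
    - [0, 0, -0.005]
    - [0, 0, -0.01]
    - [0, 0, -0.01]
  grip: [-0.3, -0.3, -0.3]

```text
clock: 9.25
position: [500.6, 10.9, 34.7]
ee_rot: [-0.076, 0.997, -0.0, 0.0]
contact_force: [-3.7, 0.0, 9.5]
gripper_width: 45.6
grasp_force: 62.8
```

Call:
servo_tool:
  rotation:
    - [0, 0, 0]
    - [0, 0, 0]
    - [0, 0, 0]
    - [0, 0, 0]
    - [0, 0, 0]
  slide:
    - [0, 0, 0.003]
    - [0, 0, 0.003]
    - [0, 0, 0.003]
    - [0, 0, 0.003]
    - [0, 0, 0.003]
  grip: [0.2, 0.4, 0.6, 0.7, 0.7]

```text
clock: 9.88
position: [500.4, 10.8, 33.8]
ee_rot: [-0.075, 0.997, -0.0, -0.0]
contact_force: [-0.6, 0.9, -0.5]
gripper_width: 72.5
grasp_force: 0.0
```

Call:
servo_tool:
  rotation:
    - [0, 0, 0]
    - [0, 0, 0]
    - [0, 0, 0]
    - [0, 0, 0]
    - [0, 0, 0]
    - [0, 0, 0]
    - [0, 0, 0]
    - [0, 0, 0]
  slide:
    - [0, 0, 0.03]
    - [0, 0, 0.08]
    - [0, 0, 0.16]
    - [0, 0, 0.27]
    - [0, 0, 0.4]
    - [0, 0, 0.55]
    - [0, 0, 0.65]
    - [0, 0, 0.7]
  grip: [0.7, 0.7, 0.7, 0.7, 0.7, 0.7, 0.7, 0.7]

```text
clock: 10.88
position: [500.9, 11.0, 175.8]
ee_rot: [-0.075, 0.997, 0.0, 0.001]
contact_force: [-0.3, 0.6, -0.1]
gripper_width: 72.6
grasp_force: 0.0
```

Call:
servo_tool:
  rotation:
    - [0, 0, -0.01]
    - [0, 0, -0.025]
    - [0, 0, -0.04]
    - [0, 0, -0.055]
    - [0, 0, -0.07]
    - [0, 0, -0.079]
    - [0, 0, -0.079]
  slide:
    - [0, -0.1, 0]
    - [-0.01, -0.25, 0]
    - [-0.02, -0.45, 0]
    - [-0.04, -0.65, 0]
    - [-0.05, -0.85, 0]
    - [-0.06, -1, 0]
    - [-0.06, -1, 0]
  grip: [0.2, 0.2, 0.2, 0.2, 0.2, 0.2, 0.2]

```text
clock: 11.75
position: [487.7, -190.6, 173.4]
ee_rot: [0.173, 0.985, -0.0, -0.001]
contact_force: [0.4, 0.2, 0.3]
gripper_width: 51.5
grasp_force: 0.0
```

Run:
```python
from h import *
grab('top');d=grab('side');i=d['image'][110:300,220:380,::-1]
cv2.imwrite('pics/j4.png',cv2.resize(i,None,fx=3,fy=3))
from m import *
box('jar T',P,(278,180,355,258),60,100);box('jar S',S,(265,170,330,232),60,100)
W=(172,180,262,275)
box('reader',P,W,52,68);box('S reader',S,(250,225,330,290),52,68)
for n,A,dd,r in(('T',P,d0:=dict(np.load('top.npz')),W),('S',S,s,(250,225,330,290))):
    im=dd['image'].astype(int);m=(im[...,1]-im[...,0]>15)&(abs(A[...,2]-60)<5)
    k=np.zeros_like(m);k[r[1]:r[3],r[0]:r[2]]=1;Q=A[m&k.astype(bool)][:,:2].astype(np.float32)
    print('window',n,len(Q),cv2.minAreaRect(Q) if len(Q)>5 else '')
st=read_state();print(st['position'],st['gripper_width'],st['ee_rot'],st['joints'].round(2))
```

```text
jar T 281 rect [501.1  12.1] [41.9 41. ] 15.7 zmed 78.7 mean [500.9  12.3  78.8]
jar S 162 rect [499.1  13.2] [40.9 43.1] 21.8 zmed 78.7 mean [498.1  17.3  76.2]
reader 2757 rect [470.6 242.7] [145.3 124.8] 23.1 zmed 60.0 mean [470.3 243.6  59.8]
S reader 1564 rect [467.2 249.1] [146.2 130.2] 23.0 zmed 60.6 mean [468.1 249.5  60.3]
window T 0 
window S 215 ((470.1446533203125, 243.90919494628906), (60.496116638183594, 66.15437316894531), 21.075923919677734)
[ 488.03591608 -189.0563214   173.60032236] 51.21007537257837 [ 1.72017614e-01  9.85093771e-01  9.27779093e-05 -4.41046010e-04] [-0.06  0.27 -0.32 -0.   -0.98 -1.86]
```

View pics/j4.png

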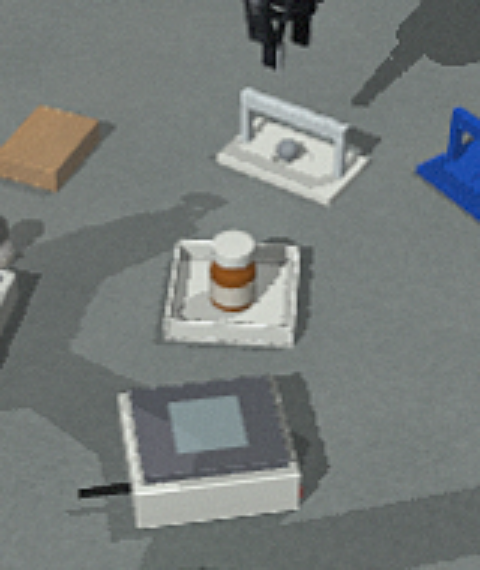

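The jar stands upright in the bin, (235,270) in the crop, top at 78.7 mm; the ball is in the tray's pocket at (288,150). Descending onto the bar.

Call:
servo_tool:
  rotation:
    - [0, 0, 0]
    - [0, 0, 0]
    - [0, 0, 0]
    - [0, 0, 0]
    - [0, 0, 0]
    - [0, 0, 0]
    - [0, 0, 0]
    - [0, 0, 0]
  slide:
    - [0.003, -0.12, 0]
    - [0.003, -0.23, 0]
    - [0.003, -0.23, 0]
    - [0.003, -0.23, -0.1]
    - [0.003, -0.23, -0.2]
    - [0.003, -0.23, -0.3]
    - [0.003, -0.23, -0.34]
    - [0.003, -0.23, -0.34]
  grip: [0.2, 0.2, 0.2, 0.2, 0.2, 0.2, 0.2, 0.2]

```text
clock: 12.85
position: [489.0, -234.4, 105.8]
ee_rot: [0.171, 0.985, -0.0, -0.0]
contact_force: [-0.5, -0.9, -0.2]
gripper_width: 51.3
grasp_force: 0.0
```

Call:
servo_tool:
  rotation:
    - [0, 0, 0]
    - [0, 0, 0]
    - [0, 0, 0]
    - [0, 0, 0]
    - [0, 0, 0]
    - [0, 0, 0]
  slide:
    - [0, 0, -0.06]
    - [0, 0, -0.12]
    - [0, 0, -0.18]
    - [0, 0, -0.24]
    - [0, 0, -0.277]
    - [0, 0, -0.277]
  grip: [0.2, 0.2, 0.2, 0.2, 0.2, 0.2]

```text
clock: 13.6
position: [488.6, -235.1, 49.7]
ee_rot: [0.172, 0.985, -0.0, -0.001]
contact_force: [-0.9, 0.3, -0.7]
gripper_width: 51.5
grasp_force: 0.0
```

Run:
```python
from h import *
d=grab('side');i=d['image'][100:200,270:390,::-1]
cv2.imwrite('pics/t1.png',cv2.resize(i,None,fx=5,fy=5,interpolation=cv2.INTER_CUBIC))
s=read_state();print(s['position'],s['gripper_width'],s['contact_force'])
```

```text
[ 489.02961456 -235.21757637   50.29012664] 51.17079394645828 [0.29111769 0.13224008 0.20601789]
```

View pics/t1.png

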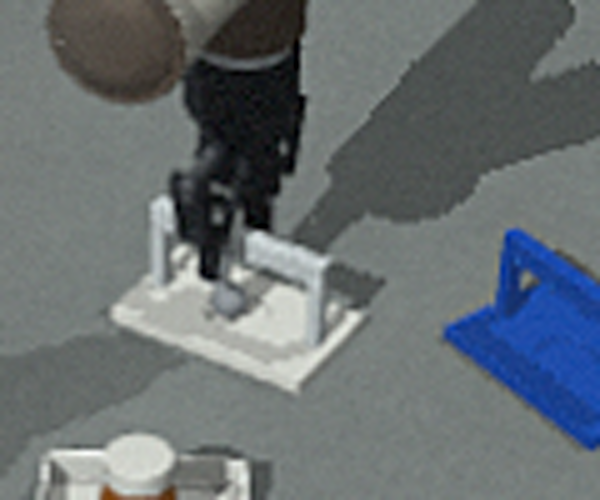

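The fingers straddle the bar near its middle, (220,230); the ball is in the pocket at (230,300). Closing gently.

Call:
servo_tool:
  rotation:
    - [0, 0, 0]
    - [0, 0, 0]
    - [0, 0, 0]
    - [0, 0, 0]
    - [0, 0, 0]
    - [0, 0, 0]
    - [0, 0, 0]
    - [0, 0, 0]
  slide:
    - [0, 0, 0]
    - [0, 0, 0]
    - [0, 0, 0]
    - [0, 0, 0]
    - [0, 0, 0]
    - [0, 0, 0]
    - [0, 0, 0]
    - [0, 0, 0]
  grip: [0.0, -0.2, -0.35, -0.5, -0.57, -0.64, -0.7, -0.8]

```text
clock: 14.65
position: [489.1, -235.4, 50.7]
ee_rot: [0.172, 0.985, -0.0, 0.0]
contact_force: [-1.2, -1.5, 1.9]
gripper_width: 11.0
grasp_force: 59.1
```

Call:
servo_tool:
  rotation:
    - [0, 0, 0]
    - [0, 0, 0]
    - [0, 0, 0]
    - [0, 0, 0]
  slide:
    - [0, 0, 0]
    - [0, 0, 0]
    - [0, 0, 0]
    - [0, 0, 0]
  grip: [-1, -1, -1, -1]

```text
clock: 15.15
position: [489.1, -235.3, 50.7]
ee_rot: [0.172, 0.985, -0.0, 0.0]
contact_force: [-0.9, -3.3, 3.6]
gripper_width: 10.9
grasp_force: 59.2
```

Call:
servo_tool:
  rotation:
    - [0, 0, 0]
    - [0, 0, 0]
    - [0, 0, 0]
    - [0, 0, 0]
    - [0, 0, 0]
    - [0, 0, 0]
    - [0, 0, 0]
    - [0, 0, 0]
  slide:
    - [0, 0, 0.005]
    - [0, 0, 0.015]
    - [0, 0, 0.03]
    - [0, 0, 0.05]
    - [0, 0, 0.07]
    - [0, 0, 0.09]
    - [0, 0, 0.1]
    - [0, 0, 0.1]
  grip: [-1, -1, -1, -1, -1, -1, -1, -1]

```text
clock: 16.15
position: [489.1, -235.1, 70.7]
ee_rot: [0.172, 0.985, 0.0, 0.0]
contact_force: [-0.0, -0.0, -3.1]
gripper_width: 11.1
grasp_force: 58.4
```

Run:
```python
from h import *
grab('top');d=grab('side');i=d['image'][100:200,270:390,::-1]
cv2.imwrite('pics/t2.png',cv2.resize(i,None,fx=5,fy=5,interpolation=cv2.INTER_CUBIC))
from m import *
for n,A,r in(('T',P,(375,180,460,275)),('S',S,(285,120,350,185))):
    Q=A[r[1]:r[3],r[0]:r[2]].reshape(-1,3);Q=Q[(Q[:,2]>20)&(Q[:,2]<38)]
    c=np.linalg.lstsq(np.c_[Q[:,:2]-[489,-235],np.ones(len(Q))],Q[:,2],rcond=None)[0];print(n,len(Q),'slopes,z',c.round(3))
st=read_state();print(st['position'],st['gripper_width'],st['grasp_force'],st['contact_force'],st['wrist_torque'])
```

```text
T 58 slopes,z [2.400e-02 5.200e-02 3.189e+01]
S 699 slopes,z [-5.0000e-03 -1.7000e-02  3.0593e+01]
[ 488.88684856 -235.11815441   70.42080305] 10.915024390714239 58.3996707201004 [-0.31342357  0.47543935 -3.19221617] [-0.02395114  0.0558358   0.00936732]
```

View pics/t2.png

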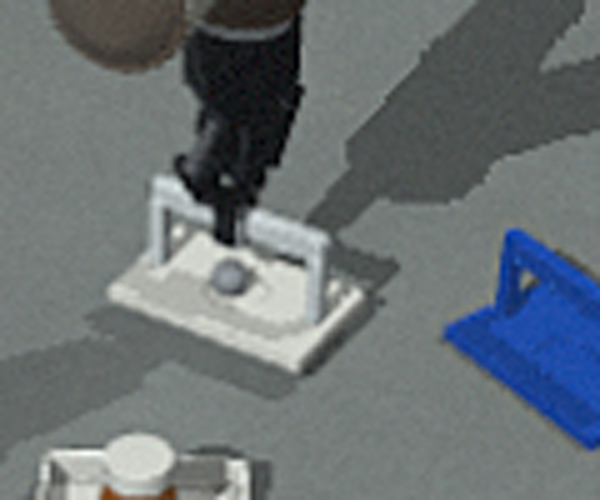

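The tray is off the bench and level (slopes ≤1°), ball in its pocket at (230,278). Lifting and carrying smoothly.

Call:
servo_tool:
  rotation:
    - [0, 0, 0]
    - [0, 0, 0]
    - [0, 0, 0]
    - [0, 0, 0]
    - [0, 0, 0]
    - [0, 0, 0]
    - [0, 0, 0]
    - [0, 0, 0]
  slide:
    - [0, 0, 0.02]
    - [0, 0, 0.06]
    - [0, 0, 0.13]
    - [0, 0, 0.21]
    - [0, 0, 0.29]
    - [0, 0, 0.36]
    - [0, 0, 0.42]
    - [0, 0, 0.45]
  grip: [-1, -1, -1, -1, -1, -1, -1, -1]

```text
clock: 17.25
position: [489.3, -235.2, 161.5]
ee_rot: [0.172, 0.985, -0.0, 0.001]
contact_force: [0.3, -0.5, -3.9]
gripper_width: 11.1
grasp_force: 58.4
```

Call:
servo_tool:
  rotation:
    - [0, 0, 0]
    - [0, 0, 0]
    - [0, 0, 0]
    - [0, 0, 0]
    - [0, 0, 0]
    - [0, 0, 0]
    - [0, 0, 0]
    - [0, 0, 0]
  slide:
    - [0, 0.01, 0]
    - [0, 0.03, 0]
    - [0, 0.06, 0]
    - [0, 0.1, 0]
    - [0, 0.15, 0]
    - [0, 0.21, 0]
    - [0, 0.27, 0]
    - [0, 0.33, 0]
  grip: [-1, -1, -1, -1, -1, -1, -1, -1]

```text
clock: 18.25
position: [489.0, -168.2, 160.6]
ee_rot: [0.172, 0.985, 0.0, 0.0]
contact_force: [-0.2, -0.0, -4.8]
gripper_width: 11.1
grasp_force: 58.4
```

Call:
servo_tool:
  rotation:
    - [0, 0, 0]
    - [0, 0, 0]
    - [0, 0, 0]
    - [0, 0, 0]
    - [0, 0, 0]
    - [0, 0, 0]
    - [0, 0, 0]
    - [0, 0, 0]
  slide:
    - [0, 0.06, 0]
    - [0, 0.12, 0]
    - [0, 0.18, 0]
    - [0, 0.24, 0]
    - [0, 0.3, 0]
    - [0, 0.36, 0]
    - [0, 0.42, 0]
    - [0, 0.48, 0]
  grip: [-1, -1, -1, -1, -1, -1, -1, -1]

```text
clock: 19.25
position: [489.0, -72.4, 160.5]
ee_rot: [0.172, 0.985, 0.0, 0.0]
contact_force: [-0.6, 0.5, -2.8]
gripper_width: 11.1
grasp_force: 58.4
```

Call:
servo_tool:
  rotation:
    - [0, 0, 0]
    - [0, 0, 0]
    - [0, 0, 0]
    - [0, 0, 0]
    - [0, 0, 0]
    - [0, 0, 0]
    - [0, 0, 0]
    - [0, 0, 0]
  slide:
    - [0, 0.06, 0]
    - [0, 0.12, 0]
    - [0, 0.18, 0]
    - [0, 0.24, 0]
    - [0, 0.3, 0]
    - [0, 0.36, 0]
    - [0, 0.42, 0]
    - [0, 0.48, 0]
  grip: [-1, -1, -1, -1, -1, -1, -1, -1]

```text
clock: 20.25
position: [489.0, 23.7, 160.5]
ee_rot: [0.172, 0.985, -0.0, -0.0]
contact_force: [-0.4, 0.1, -3.6]
gripper_width: 11.0
grasp_force: 58.4
```

Call:
servo_tool:
  rotation:
    - [0, 0, 0]
    - [0, 0, 0]
    - [0, 0, 0]
    - [0, 0, 0]
    - [0, 0, 0]
    - [0, 0, 0]
    - [0, 0, 0]
    - [0, 0, 0]
  slide:
    - [-0.005, 0.06, 0]
    - [-0.015, 0.12, 0]
    - [-0.025, 0.18, 0]
    - [-0.035, 0.24, 0]
    - [-0.045, 0.3, 0]
    - [-0.055, 0.36, 0]
    - [-0.065, 0.42, 0]
    - [-0.075, 0.48, 0]
  grip: [-1, -1, -1, -1, -1, -1, -1, -1]

```text
clock: 21.25
position: [473.9, 119.6, 160.5]
ee_rot: [0.172, 0.985, 0.0, 0.0]
contact_force: [0.2, 0.5, -4.6]
gripper_width: 11.1
grasp_force: 58.4
```

Call:
servo_tool:
  rotation:
    - [0, 0, 0]
    - [0, 0, 0]
    - [0, 0, 0]
    - [0, 0, 0]
    - [0, 0, 0]
    - [0, 0, 0]
    - [0, 0, 0]
    - [0, 0, 0]
  slide:
    - [-0.005, 0.06, 0]
    - [-0.01, 0.12, 0]
    - [-0.015, 0.18, 0]
    - [-0.02, 0.24, 0]
    - [-0.02, 0.3, 0]
    - [-0.02, 0.36, 0]
    - [-0.02, 0.41, 0]
    - [-0.02, 0.45, 0]
  grip: [-1, -1, -1, -1, -1, -1, -1, -1]

```text
clock: 22.25
position: [470.0, 209.5, 160.5]
ee_rot: [0.172, 0.985, -0.0, -0.0]
contact_force: [0.1, -0.8, -3.9]
gripper_width: 10.9
grasp_force: 58.4
```

Call:
servo_tool:
  rotation:
    - [0, 0, 0]
    - [0, 0, 0]
    - [0, 0, 0]
    - [0, 0, 0]
    - [0, 0, 0]
    - [0, 0, 0]
    - [0, 0, 0]
    - [0, 0, 0]
  slide:
    - [0, 0.04, 0]
    - [0, 0.075, 0]
    - [0, 0.105, 0]
    - [0, 0.13, 0]
    - [0, 0.15, 0]
    - [0, 0.165, 0]
    - [0, 0.175, 0]
    - [0, 0.175, 0]
  grip: [-1, -1, -1, -1, -1, -1, -1, -1]

```text
clock: 23.25
position: [470.0, 243.9, 160.5]
ee_rot: [0.172, 0.985, -0.0, 0.0]
contact_force: [0.5, 0.3, -3.4]
gripper_width: 10.9
grasp_force: 58.4
```

```bash
cat > f.py <<'E'
from h import *
import sys
d=grab('top');i=d['image'][150:300,150:350,::-1]
e=grab('side');k=e['image'][170:320,210:380,::-1]
cv2.imwrite('pics/'+sys.argv[1],np.hstack([cv2.resize(i,(400,300),interpolation=cv2.INTER_CUBIC),cv2.resize(k,(340,300),interpolation=cv2.INTER_CUBIC)]))
from m import *
W=(172,160,270,290);V=(240,190,340,290)
box('T plate',P,W,92,135);box('S plate',S,V,92,135);box('T bar',P,W,160,200);box('S bar',S,V,160,200)
for n,A,r in(('T',P,W),('S',S,V)):
    Q=A[r[1]:r[3],r[0]:r[2]].reshape(-1,3);st=read_state();q=st['position']
    Q=Q[(Q[:,2]>105)&(Q[:,2]<126)&(np.hypot(*(Q[:,:2]-q[:2]).T)<95)&(np.hypot(*(Q[:,:2]-q[:2]).T)>26)]
    for _ in range(3):
        A_=np.c_[Q[:,:2]-q[:2],np.ones(len(Q))];c=np.linalg.lstsq(A_,Q[:,2],rcond=None)[0]
        Q=Q[abs(A_@c-Q[:,2])<3]
    print(n,len(Q),'slopes,z top',c.round(3)); 
    box0=cv2.minAreaRect(Q[:,:2].astype(np.float32));print(box0)
print(q,st['ee_rot'],st['grasp_force'],st['joints'].round(2),st['clock'])
E
python3 f.py f1.png
```

```text
T plate 1404 rect [469.4 245.5] [ 90.5 150. ] 70.0 zmed 119.6 mean [459.9 234.2 119.5]
S plate 1282 rect [468.2 245.6] [ 96.1 151.4] 71.4 zmed 120.3 mean [466.8 256.1 120.2]
T bar 225 rect [469.2 245.6] [ 12.5 133.7] 70.3 zmed 187.4 mean [463.3 246.  185.2]
S bar 337 rect [468.7 248.5] [ 34.  134.4] 80.9 zmed 182.5 mean [455.3 254.3 181.1]
T 1227 slopes,z top [3.00000e-03 3.00000e-03 1.19719e+02]
((469.4228820800781, 245.45143127441406), (90.52107238769531, 149.97402954101562), 70.01641082763672)
S 788 slopes,z top [-1.00000e-03 -7.00000e-03  1.20439e+02]
((468.35205078125, 245.86090087890625), (94.58454895019531, 151.33241271972656), 71.51390838623047)
[469.97644836 243.75586736 160.48253979] [ 1.71946533e-01  9.85106281e-01 -5.33470329e-05 -5.40475947e-05] 58.39387357234955 [ 0.79  0.29 -0.33 -0.   -0.95 -2.7 ] 23.35
```

View pics/f1.png

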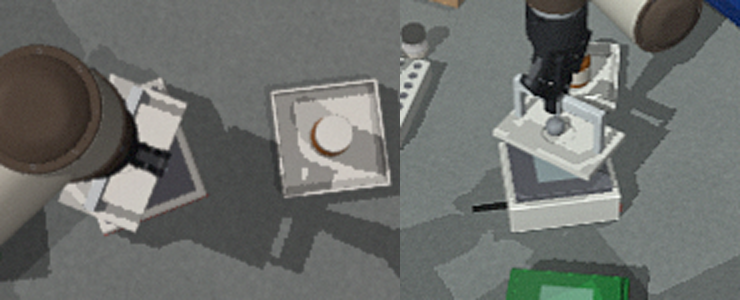

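The tray is level (slopes <0.5°), within 1–2 mm of the window's centre, ball in the pocket (crop 555,127), underside at 110 mm. Lowering 10 mm.

Call:
servo_tool:
  rotation:
    - [0, 0, 0]
    - [0, 0, 0]
    - [0, 0, 0]
    - [0, 0, 0]
    - [0, 0, 0]
    - [0, 0, 0]
    - [0, 0, 0]
    - [0, 0, 0]
  slide:
    - [0, 0, -0.005]
    - [0, 0, -0.015]
    - [0, 0, -0.027]
    - [0, 0, -0.038]
    - [0, 0, -0.046]
    - [0, 0, -0.05]
    - [0, 0, -0.05]
    - [0, 0, -0.05]
  grip: [-1, -1, -1, -1, -1, -1, -1, -1]

```text
clock: 24.35
position: [470.1, 243.9, 150.6]
ee_rot: [0.172, 0.985, 0.0, 0.0]
contact_force: [0.6, -0.2, -4.1]
gripper_width: 11.2
grasp_force: 58.4
```

Call:
servo_tool:
  rotation:
    - [0, 0, 0]
    - [0, 0, 0]
    - [0, 0, 0]
    - [0, 0, 0]
    - [0, 0, 0]
    - [0, 0, 0]
    - [0, 0, 0]
    - [0, 0, 0]
  slide:
    - [0, 0, 0]
    - [0, 0, 0]
    - [0, 0, 0]
    - [0, 0, 0]
    - [0, 0, 0]
    - [0, 0, 0]
    - [0, 0, 0]
    - [0, 0, 0]
  grip: [-1, -1, -1, -1, -1, -1, -1, -1]

```text
clock: 25.35
position: [470.0, 243.8, 150.5]
ee_rot: [0.172, 0.985, -0.0, -0.0]
contact_force: [-0.4, 0.6, -3.9]
gripper_width: 11.0
grasp_force: 58.4
```

```bash
python3 f.py f2.png
```

```text
T plate 1377 rect [469.3 244.9] [ 90.4 150.2] 69.9 zmed 109.8 mean [460.  234.  109.9]
S plate 1353 rect [469.4 245.5] [ 95.4 152.3] 71.4 zmed 110.5 mean [467.8 255.3 111.4]
T bar 210 rect [465.3 234.7] [ 35.1 133.9] 69.9 zmed 177.5 mean [463.5 245.9 176.3]
S bar 323 rect [468.5 249.7] [128.9  62.5] 2.0 zmed 175.9 mean [453.6 255.  175.4]
T 1208 slopes,z top [3.00000e-03 2.00000e-03 1.09872e+02]
((469.31671142578125, 245.03662109375), (90.09439849853516, 150.16957092285156), 69.91465759277344)
S 794 slopes,z top [1.00000e-03 3.00000e-03 1.10721e+02]
((469.42730712890625, 245.7396240234375), (94.68793487548828, 152.70217895507812), 72.10150909423828)
[470.02165677 243.85511363 150.51775851] [1.71910110e-01 9.85112640e-01 7.88932766e-06 1.99909291e-06] 58.395023345947266 [ 0.79  0.3  -0.34 -0.   -0.93 -2.7 ] 25.45
```

View pics/f2.png

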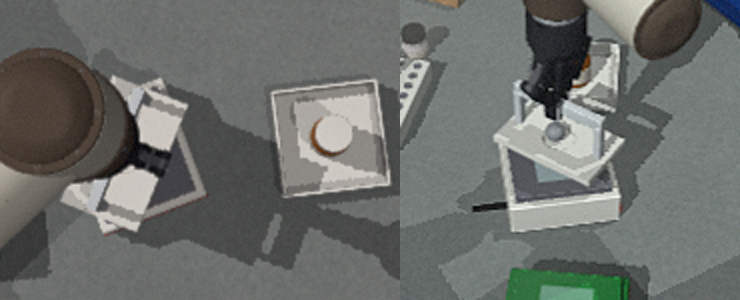

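The underside is at 100 mm (40 mm above the window). The tray is level and still, with the ball in its pocket (555,132) and the jar upright in the bin (330,135).

```bash
python3 -c "from bench import job_done;print(job_done())"
```

```text
the job is handed in; nothing more can be done
None
```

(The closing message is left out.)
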